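# Third hand at the bracket jig

## Task

Be my third hand: pick up the wide ribbed bracket by its rib, set it flat on the jig's bed between the two side rails, clear of the sprung steel plate and with its upright facing that plate, then slide it forward and press it square against the plate with a steady push of about 9 N, so that the plate gives about 9 mm. Keep that push steady for at least two seconds and finish while still gripping and pressing, never driving the plate to the end of its travel, so that I can put the screws in. Leave the narrow bracket, the small beaker, the open dish and the loose cap where they are.

Things in the scene. Friction and masses are not known exactly. Their poses are not given: they have to be found in the camera images.
- bracket_wide: Bracket to be held: bare aluminium angle bracket, 80 mm wide (y), 60 long (x), 60 high, 0.15 to 0.31 kg, loose, standing on its foot (6 mm thick). Origin: centre of the foot's underside, z up. The upright (6 mm thick, full width and height) is at the +x end, outer face at x = +30 mm. One rib, 10 mm thick, stands on the foot at y = 0, from x = -24 to +24 mm, top at z = 53 mm.
- bracket_wide_mid (a point): Middle of the wide bracket, on its rib, 30 mm above the underside, axes as the bracket. Grip the rib from above across its 10 mm, about 10 mm higher than this and 4 mm toward -x, so that the fingers clear the upright; over the foot there is 35 mm of open space on each side of the rib.
- bracket_wide_face (a point): Middle of the outer face of the wide bracket's upright: the face that is pressed on the plate; 30 mm in +x of the bracket's origin and 30 mm up.
- bracket_narrow: A smaller bracket of the same form that is not wanted: 50 mm wide, 44 mm long, 42 mm high, loose. Origin: centre of its underside. The two brackets may stand in each other's place. Leave it. (Beyond both, a clear pane 0.49 m high stands upright along the left edge of the worktop, 0.48 m left of the robot's axis, from 0.40 m ahead on: keep the gripper off it.)
- jig: Fastening jig, fixed on the worktop. Origin: centre of its underside, z up, +x from the open end to the sprung plate. Grey base 150 (x) by 130 (y) by 12 mm; its top is the bed. Two steel rails from x = -60 to +20 mm, 12 mm high above the bed, leave 88 mm between them (y = -44 to +44 mm). Behind them the sprung plate stands across the bed; fixed back wall at x = 61 to 71 mm, 70 mm above the worktop.
- seat (a point): Point on the jig's bed (12 mm above the worktop), in the jig's middle, axes as the jig. A bracket whose origin is here just touches the plate; at x = -22 mm from here it stands on the bed 22 mm clear of the plate, foot still inside the bed.
- plate (a joint): How far the sprung steel plate (100 mm wide, 8 thick, upright across the bed, top 68 mm above the worktop) is pushed in along the jig's +x, in m: 0 at rest, end of travel 0.020. Spring of 1000 N/m without preload: 0.009 means 9 N. It springs back when let go.
- plate_face (a point): Middle of the plate's front face, which looks to the jig's -x; at rest 30 mm in +x of the jig's origin and 41 mm above the worktop; it moves with the plate.
- beaker: Small glass beaker, 45 mm wide, 57 mm high, loose, bystander; origin at the centre of its underside.
- dish: Open round plastic dish, 62 mm wide and 23 mm high with its contents, loose, bystander; origin at the centre of its underside.
- cap: Small ribbed screw cap, 24 mm wide, 15 mm high, loose, bystander; origin at the centre of its underside.
Things that resemble listed ones, but are neither listed nor needed, are in the scene too. What is shaped like the bracket_wide but purple is not meant.

How it is judged (in metres and radians):
On the way, in this order (a step that is already met when the one before it is completed fails the run):
1. the wide bracket is lifted off the worktop in the fingers (height (world z) of bracket_wide above 0.035 m and contact force between the fingers and bracket_wide above 1 N), for 0.2 s.
2. it stands flat on the jig's bed between the rails, square, its upright toward the plate, with the plate still at rest (z of bracket_wide in the frame of jig between 0.009 and 0.016 m and y of bracket_wide in the frame of jig between -0.006 and 0.006 m and angle between bracket_wide's own z axis and vertical below 0.09 rad and angle between the x axis of bracket_wide and the x axis of jig, either way round below 0.1 rad and x of bracket_wide_face in the frame of jig above -0.01 m and value of joint plate below 0.002 m), for 0.1 s.
3. gripped and pressed square on the plate, the plate 5 to 13 mm in, for two seconds on end (z of bracket_wide in the frame of jig between 0.009 and 0.016 m and y of bracket_wide in the frame of jig between -0.006 and 0.006 m and angle between bracket_wide's own z axis and vertical below 0.09 rad and angle between the x axis of bracket_wide and the x axis of jig, either way round below 0.1 rad and value of joint plate between 0.005 and 0.013 m and contact force between bracket_wide and plate between 3 and 16 N and contact force between the fingers and bracket_wide above 2 N and x of bracket_wide_face in the frame of jig above 0.028 m), for 2 s.
At the end, for the whole second after the job is handed in: Wide bracket gripped, flat on the bed (underside within -3/+4 mm, tilt under 0.09 rad), within 6 mm of the middle between the rails, square within 0.1 rad, its upright pressing the plate in by 5 to 13 mm (contact 3 to 16 N), nothing moving (all of step 3 and velocity of joint plate between -0.01 and 0.01 m/s and linear speed of bracket_wide below 0.02 m/s); the arm keeps its last pose, push and grip.
It fails at once if the plate is driven to the end of its travel (over 18 mm) (value of joint plate above 0.018 m).
It fails at once if the narrow bracket is shifted by more than 20 mm (distance of bracket_narrow from where it was at the start of the episode above 0.02 m).
It fails at once if the small beaker is shifted by more than 20 mm (distance of beaker from where it was at the start of the episode above 0.02 m).
It fails at once if the open dish is shifted by more than 20 mm (distance of dish from where it was at the start of the episode above 0.02 m).
It fails at once if the cap is shifted by more than 20 mm (distance of cap from where it was at the start of the episode above 0.02 m).
It also fails if it takes over 45 s, if anything falls off the work surface, if the arm or the gripper's body presses on something with over 40 N, if the wrist force passes 120 N, or if a joint passes its speed limit or range.

## Robot

A 6-joint arm with a two-finger parallel gripper is mounted at the origin on a cart in front of the work surface, level with it; the furniture and walls round the work are solid. World frame = base frame: x ahead of the robot, y to its left, z up, the work surface at z = 0. Lengths are in mm, angles in rad, forces in N, time in s.
With the tool pointing down it reaches from about 300 to 775 mm from the base axis. Payload 14.6 kg.
Tool frame: the origin (TCP) lies midway between the tips of the shut fingers; the grasp point (between the pads) lies 19 mm behind it; z points along the fingers, y is the direction in which the jaws open and shut (so a half turn about z gives the same grasp; the last joint's range is limited). The gripper opens to 85 mm and grips with 20 to 120 N. Pads are 22 mm wide; open, the fingers measure 114 mm over their backs; the gripper's body (76 mm by 85 mm) begins 54 mm behind the grasp point. The pads swing forward as they close: fully open they stand 13 mm farther back than shut.
Start: joints at [-1.412, 0.3, 1.521, -0, 1.321, -0.067], TCP at [123.131, -536.03, 231.281] pointing down, gripper open.
Joint ranges: [-3.03, 3.03], [-0.79, 2.21], [0.23, 2.52], [-1.04, 4.18], [0, 3.07], [-2.55, 2.55]. Speed limits (rad/s): [2.22, 2.22, 2.57, 3.14, 3.14, 3.14].

## Interface

Orientations are given as a rotation vector (axis times angle).
In Python, from bench import * gives the robot as it stands.
- The arm moves only by the shell command python3 -m jog 'ROWS'. ROWS is a JSON object of lists of equal length, an entry for each row: "angular": the turn, a rotation vector about the world's x, y, z in rad, a list of three; "offset": the shift along the world's x, y, z in m, a list of three; "jaw": the finger opening in m, from 0 to 0.0854. A call has 1 to 20 rows; each row is the pose to reach, as a shift and turn from the pose commanded when the call began; what a row does not reach only later rows make up. A row lasts 1/12 s, in which the tool goes at most 41.7 mm and 7.16 degrees, less where a joint would pass 70% of its speed; a pose out of reach is approached as far as the arm can. A call with a gripper value outside its range is refused whole. The fingers move at their own pace and stop on an object; the grip force is fixed at half the most. Time passes only in rows, so rows that repeat a pose let the fingers close. It gives the time, the measured TCP pose, the force and the opening at its end, in the units of the state.
- read_state(): the state, without advancing time (a new reading comes with each control period).
- read_camera(name): name is "side" or "top" or "wrist"; returns a dict with "frame" (480x640x3 uint8, blue, green, red), "depth" (480x640 float32, mm along the optical axis (not along the pixel's ray), 0 where there is no reading), "fx", "fy", "cx", "cy" (pixels), "rvec" (rotation vector, rad) and "tvec" (3), from world to camera coordinates, as OpenCV has them; the wrist camera has in their place "mount" (4x4, takes a point from camera to tool coordinates, whose origin is the TCP and whose axes are the flange's). Camera axes: x right, y down, z forward; pixel columns grow to the right and rows downward; lengths in mm; the calibration is good to about 2 mm. A picture is of the moment at which its call begins: read the wrist's pose just before it.
- hand_in(): hands the job in, once; it reports no verdict.
The state is a dict: "clock": time; "joint_positions": joint angles; "joint_velocities": joint speeds; "tau": joint torques, N m; "tcp_pos": TCP position; "eef_rot": TCP orientation; "contact_force": force on the tool from outside, world axes, zero at the start; "ft_torque": the same for the moment, N m; "finger_gap": finger opening in mm.
Only numpy, scipy, OpenCV 4.12 (cv2) and the standard library are available. Lean on these libraries where they do the work, as an engineer would, in place of code of your own. Each camera call takes 0.05 s, during which the arm holds its last target. There are 200 camera calls.

## Working session

There is one attempt and no reset: what is moved stays moved. The work goes in short steps, Python scripts to look and compute and a shell command to move; the robot and the scene stay as the last step left them, time stands still between calls to the robot, and variables do not carry over. Pictures are saved under pics/ and viewed, about 8 in all and at most 12, crops included, and the job is handed in when it is done.

```bash
mkdir -p pics
cat > h.py <<'E'
from bench import *
import numpy as np, cv2
from scipy.spatial.transform import Rotation as R
def cam(n):
    s=read_state(); c=read_camera(n); K=np.array([[c['fx'],0,c['cx']],[0,c['fy'],c['cy']],[0,0,1.]])
    if n=='wrist':
        T=np.eye(4);T[:3,:3]=R.from_rotvec(s['eef_rot']).as_matrix();T[:3,3]=s['tcp_pos'];T=T@np.array(c['mount'])
    else:
        T=np.eye(4);T[:3,:3]=R.from_rotvec(np.ravel(c['rvec'])).as_matrix();T[:3,3]=np.ravel(c['tvec']);T=np.linalg.inv(T)
    return c['frame'],c['depth'],K,T
def ray(K,T,u,v,z):
    d=T[:3,:3]@np.linalg.inv(K)@[u,v,1]; return T[:3,3]+d*(z-T[2,3])/d[2]
def cloud(dep,K,T):
    v,u=np.mgrid[:480,:640]; P=np.stack([(u-K[0,2])/K[0,0]*dep,(v-K[1,2])/K[1,1]*dep,dep],-1)
    W=P@T[:3,:3].T+T[:3,3]; W[dep==0]=np.nan; return W
E
python3 - <<'E'
from h import *
s=read_state();print(s)
for n in('top','side'):
    f,d,K,T=cam(n);cv2.imwrite(f'pics/{n}0.png',f);np.savez(f'{n}0.npz',f=f,d=d,K=K,T=T);print(n,T[:3,3],T[:3,2],K[0,0])
E
```

```text
{'clock': 0.0, 'joint_positions': array([-1.41159043e+00,  3.00471900e-01,  1.52160182e+00,  1.00144290e-05,
        1.32070520e+00, -6.66230094e-02]), 'joint_velocities': array([ 9.16262086e-04,  2.17878066e-03,  1.94711713e-04, -7.27412217e-04,
        2.47966012e-05,  6.25697749e-04]), 'tau': array([ 7.52351170e-04, -5.43489289e+01, -3.61792195e+01, -7.16221109e-06,
        4.08299049e-03,  3.80276026e-05]), 'tcp_pos': array([ 123.101447  , -535.79777933,  230.71210539]), 'eef_rot': array([-3.12040933e+00, -3.53840459e-01,  7.09785487e-05]), 'contact_force': array([-0.35679796,  0.08486368, -0.20595208]), 'ft_torque': array([ 0.02750784, -0.04217929,  0.00965945]), 'finger_gap': 85.40752054783408}
top [ 363.74466057   42.26732116 1148.94366864] [ 0.09448116  0.02205753 -0.99528226] 556.7572428459051
side [ 295.48039396 -713.58622388  474.42812274] [ 0.19625809  0.87229355 -0.44786909] 474.24748724204204
```

View pics/top0.png

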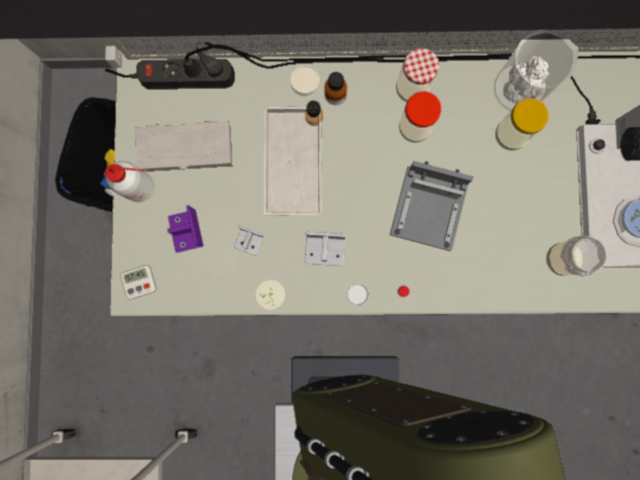

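View pics/side0.png

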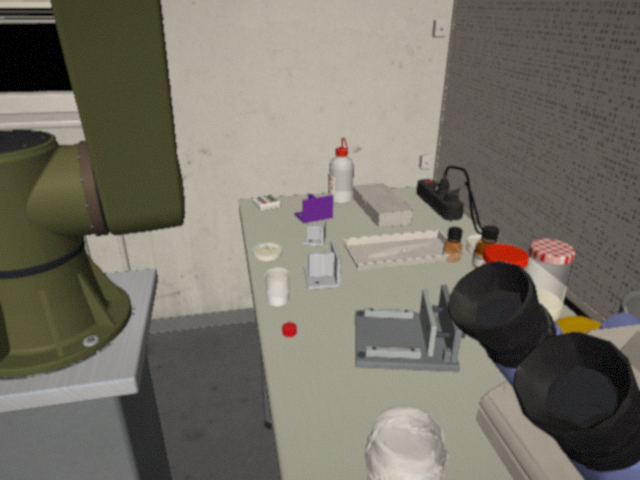

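The top picture shows what could be taken for the target: a grey bracket at (325,248), a smaller grey one at (249,239) and a purple one at (185,230). The jig is at (432,205) with its plate at the top edge. The bystanders are the beaker at (357,294), the dish at (270,294) and the cap at (403,291). By size and colour I choose (325,248), and will check it with a crop and measurements.

Run:
```python
from h import *
D=np.load('top0.npz');f,d,K,T=D['f'],D['d'],D['K'],D['T'];W=cloud(d,K,T)
for n,(u,v) in dict(table=(370,200),beaker=(357,294),dish=(270,294),cap=(403,291)).items(): print(n,W[v,u].round())
def box(u0,v0,u1,v1,zl,zh):
    w=W[v0:v1,u0:u1].reshape(-1,3); w=w[(w[:,2]>zl)&(w[:,2]<zh)]
    r=cv2.minAreaRect(w[:,:2].astype(np.float32)); print((zl,zh),len(w),np.round(r[0]),np.round(r[1]),round(r[2],1),w.mean(0).round(),w.max(0).round())
    return w
for z in((3,75),(48,75),(56,75)): box(295,222,355,275,*z)
box(230,220,270,262,3,75);box(230,220,270,262,36,75)
for z in((6,90),(6,17),(18,30),(55,80)): box(385,150,480,255,*z)
cr=cv2.resize(f[150:310,225:485],None,fx=3,fy=3,interpolation=cv2.INTER_CUBIC);cv2.imwrite('pics/crop1.png',cr)
```

```text
table [569. -40.   3.]
beaker [374. -10.  21.]
dish [375. 167.  14.]
cap [ 379. -103.   17.]
(3, 75) 1292 [469.  56.] [122. 108.] 89.6 [468.  55.  18.] [524. 117.  65.]
(48, 75) 262 [468.  55.] [79. 54.] 86.1 [479.  55.  56.] [496.  93.  65.]
(56, 75) 125 [488.  51.] [61. 64.] 35.0 [491.  53.  60.] [496.  93.  65.]
(3, 75) 543 [486. 212.] [82. 86.] 89.5 [486. 212.  15.] [529. 252.  47.]
(36, 75) 94 [494. 205.] [45. 40.] 13.5 [495. 209.  40.] [512. 229.  47.]
(6, 90) 4974 [ 563. -171.] [181. 212.] 88.4 [ 553. -159.   24.] [671. -79.  75.]
(6, 17) 3197 [ 563. -171.] [181. 212.] 88.4 [ 537. -155.   12.] [671. -79.  17.]
(18, 30) 571 [ 549. -156.] [121. 132.] 72.1 [ 548. -159.   24.] [631. -92.  30.]
(55, 80) 687 [ 599. -173.] [122.  43.] 73.7 [ 600. -174.   67.] [ 634. -118.   75.]
```

View pics/crop1.png

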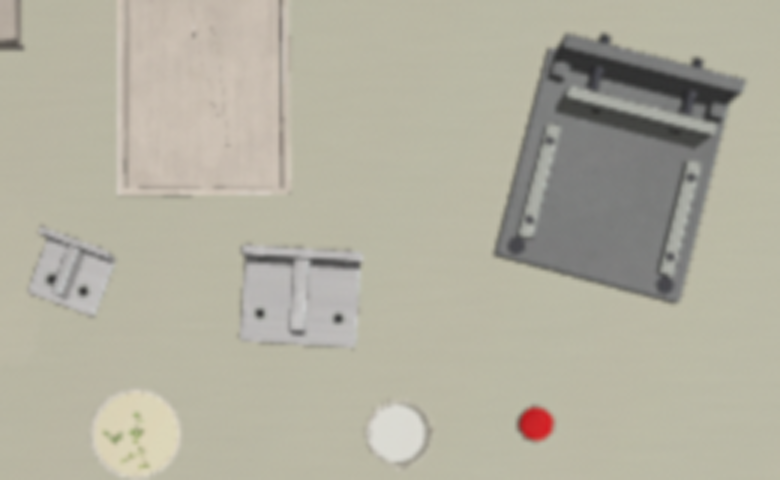

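The crop confirms the choice. The bracket with the 10 mm rib at crop (300,295) is the large one, about 80 mm wide, with its upright at the top (+x) side. The jig's plate is at crop (640,112) and its open end is toward the robot. Next I cast the corner rays.

Run:
```python
from h import *
D=np.load('top0.npz');K,T=D['K'],D['T']
g=lambda x,y,z: ray(K,T,225+(x-1)/3,150+(y-1)/3,z)[:2]
def rep(n,l):
    P=[g(*q) for q in l]; print(n,[p.round(1).tolist() for p in P]); return P
a=rep('wide foot',[(240,341,6),(357,347,6)]); b=rep('upright top outer',[(244,245,60),(362,251,60)]); r=rep('rib end/top',[(298,331,53),(301,262,53)])
e=lambda P:np.degrees(np.arctan2(-(P[1]-P[0])[0]*-1,-(P[1]-P[0])[1]))
for n,P in(('foot',a),('upr',b)):
    v=P[0]-P[1]; print(n,'len',np.linalg.norm(v),'yaw',np.degrees(np.arctan2(-v[0],v[1])))
j=rep('jig front',[(496,255,12),(678,300,12)]); p=rep('plate front top',[(568,100,68),(716,134,68)]); w=rep('rails ends',[(527,235,24),(666,274,24),(553,127,24),(692,163,24)])
for n,P in(('jf',j),('pl',p),('rn',w[:2]),('rf',w[2:])):
    v=P[0]-P[1]; print(n,'len',np.linalg.norm(v),'mid',(P[0]+P[1])/2,'yaw',np.degrees(np.arctan2(-v[0],v[1])))
s=read_state();print(R.from_rotvec(s['eef_rot']).as_matrix().round(2)); c=read_camera('wrist');print(np.array(c['mount']).round(2),c['fx'])
```

```text
wide foot [[437.4, 96.6], [432.7, 16.4]]
upright top outer [[497.0, 91.2], [492.5, 13.8]]
rib end/top [[440.7, 56.2], [486.3, 53.9]]
foot len 80.28791602224472 yaw -3.3048884100349536
upr len 77.5638042955337 yaw -3.3710529145832124
jig front [[494.7, -78.9], [463.0, -201.8]]
plate front top [[590.0, -121.7], [566.6, -217.4]]
rails ends [[506.8, -98.8], [479.6, -191.7], [580.7, -117.8], [555.1, -211.2]]
jf len 126.91055917892447 mid [ 478.84623362 -140.36398563] yaw -14.476821521942298
pl len 98.51899446136615 mid [ 578.31143418 -169.55260797] yaw -13.768873484630651
rn len 96.77373635874535 mid [ 493.181008   -145.22824174] yaw -16.329916761062886
rf len 96.83537899034039 mid [ 567.88484856 -164.5138908 ] yaw -15.338077081066212
[[ 0.97  0.22 -0.  ]
 [ 0.22 -0.97  0.  ]
 [ 0.   -0.   -1.  ]]
[[  -0.     -0.96   -0.29   72.76]
 [   1.     -0.     -0.     -0.33]
 [   0.     -0.29    0.96 -143.22]
 [   0.      0.      0.      1.  ]] 414.90323169136076
```

```bash
python3 -m jog '{"angular":[[0,0,-0.05],[0,0,-0.1],[0,0,-0.15],[0,0,-0.2],[0,0,-0.25],[0,0,-0.283],[0,0,-0.283],[0,0,-0.283],[0,0,-0.283],[0,0,-0.283],[0,0,-0.283],[0,0,-0.283],[0,0,-0.283],[0,0,-0.283],[0,0,-0.283],[0,0,-0.283],[0,0,-0.283],[0,0,-0.283],[0,0,-0.283],[0,0,-0.283]],"offset":[[0.018,0.031,0],[0.036,0.062,0],[0.054,0.094,0],[0.072,0.125,0],[0.09,0.156,0],[0.108,0.187,0],[0.126,0.218,-0.01],[0.144,0.25,-0.02],[0.162,0.281,-0.03],[0.18,0.312,-0.04],[0.198,0.343,-0.05],[0.215,0.374,-0.06],[0.233,0.405,-0.06],[0.251,0.437,-0.06],[0.269,0.468,-0.06],[0.287,0.499,-0.06],[0.305,0.53,-0.06],[0.323,0.561,-0.06],[0.337,0.591,-0.06],[0.337,0.591,-0.06]],"jaw":[0.06,0.06,0.06,0.06,0.06,0.06,0.06,0.06,0.06,0.06,0.06,0.06,0.06,0.06,0.06,0.06,0.06,0.06,0.06,0.06]}'
python3 - <<'E'
from h import *
s=read_state();print(s['tcp_pos'],s['contact_force'],s['clock'])
f,d,K,T=cam('wrist');np.savez('w1.npz',f=f,d=d,K=K,T=T);cv2.imwrite('pics/w1.png',f);print(T[:3,:3].round(3),s['eef_rot'])
E
```

```text
clock: 1.82
tcp_pos: [461.5, 58.9, 171.1]
eef_rot: [-3.14, 0.084, -0.0]
contact_force: [0.8, -0.9, 0.2]
finger_gap: 59.9
[461.49734146  58.87344712 171.05588454] [ 0.84941081 -0.87409266  0.17732602] 1.8167
[[-0.055 -0.957 -0.285]
 [-0.999  0.052  0.017]
 [-0.001  0.285 -0.959]] [-3.13974478e+00  8.44876045e-02 -3.37334650e-04]
```

View pics/w1.png

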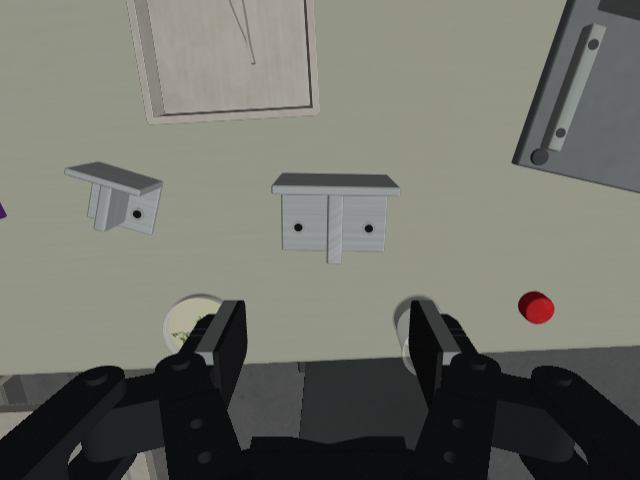

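The wrist picture shows the wide bracket at the centre. Its rib runs from (335,195) to (334,263), and the top face of its upright spans (273..399, 187..194). The narrow bracket is at (115,200). The fingers are clear of the beaker at (415,330) and the dish.

Run:
```python
from h import *
D=np.load('w1.npz');K,T=D['K'],D['T']
for n,l in dict(ribnear=[(328.5,263,53),(341,263,53)],ribfar=[(328,194.5,53),(342.5,194.5,53)],upout=[(273,186.5,60),(399,187.5,60)],upin=[(273,194,60),(399,195,60)],foot=[(282,250,6),(385,250.5,6)]).items():
    P=[ray(K,T,*q)[:2] for q in l];v=P[0]-P[1];print(n,[p.round(1).tolist() for p in P],'mid',((P[0]+P[1])/2).round(1),'len',np.linalg.norm(v).round(1),'yaw',np.degrees(np.arctan2(-v[0],v[1])).round(2))
s=read_state();m=R.from_rotvec(s['eef_rot']).as_matrix();print('tool yaw',np.degrees(np.arctan2(m[1,0],m[0,0])),s['tcp_pos'])
```

```text
ribnear [[440.4, 59.9], [439.9, 51.6]] mid [440.2  55.7] len 8.4 yaw -3.12
ribfar [[486.6, 57.7], [486.1, 48.5]] mid [486.3  53.1] len 9.2 yaw -3.13
upout [[494.7, 91.2], [489.8, 13.7]] mid [492.3  52.5] len 77.6 yaw -3.59
upin [[490.0, 91.6], [485.1, 13.8]] mid [487.6  52.7] len 78.0 yaw -3.59
foot [[436.3, 96.4], [431.5, 16.1]] mid [433.9  56.3] len 80.4 yaw -3.41
tool yaw -3.077300815599678 [460.49569711  56.95484894 170.83123104]
```

```bash
python3 -m jog '{"angular":[[0,0,-0.006],[0,0,-0.006],[0,0,-0.006],[0,0,-0.006],[0,0,-0.006],[0,0,-0.006],[0,0,-0.006],[0,0,-0.006],[0,0,-0.006]],"offset":[[0,0,-0.03],[0,0,-0.06],[0,0,-0.09],[0,0,-0.12],[0,0,-0.135],[0,0,-0.145],[0,0,-0.15],[0,0,-0.15],[0,0,-0.15]],"jaw":[0.06,0.06,0.06,0.06,0.06,0.06,0.06,0.06,0.06]}'
python3 -m jog '{"angular":[[0,0,0],[0,0,0],[0,0,0],[0,0,0],[0,0,0],[0,0,0],[0,0,0],[0,0,0],[0,0,0],[0,0,0]],"offset":[[0,0,0],[0,0,0],[0,0,0],[0,0,0],[0,0,0],[0,0,0],[0,0,0],[0,0,0],[0,0,0],[0,0,0]],"jaw":[0.03,0.0,0,0,0,0,0,0,0,0]}'
```

```text
clock: 2.62
tcp_pos: [460.6, 54.7, 22.1]
eef_rot: [-3.14, 0.1, -0.002]
contact_force: [-0.5, -0.4, -0.3]
finger_gap: 60.0
clock: 3.45
tcp_pos: [460.4, 55.0, 21.8]
eef_rot: [-3.14, 0.099, -0.001]
contact_force: [-1.8, -1.8, 6.2]
finger_gap: 9.4
```

```bash
python3 -m jog '{"angular":[[0,0,0],[0,0,0],[0,0,0],[0,0,0],[0,0,0],[0,0,0],[0,0,0],[0,0,-0.02],[0,0,-0.05],[0,0,-0.09],[0,0,-0.13],[0,0,-0.16],[0,0,-0.19],[0,0,-0.19],[0,0,-0.19],[0,0,-0.19],[0,0,-0.19],[0,0,-0.19]],"offset":[[0,0,0.01],[0,0,0.03],[0,0,0.055],[0,0,0.08],[0,0,0.1],[0,0,0.11],[0,0,0.11],[0,-0.01,0.11],[0,-0.03,0.11],[0,-0.055,0.11],[0,-0.085,0.11],[0,-0.115,0.11],[0,-0.145,0.11],[0,-0.17,0.11],[0,-0.185,0.11],[0,-0.19,0.11],[0,-0.19,0.11],[0,-0.19,0.11]],"jaw":[0,0,0,0,0,0,0,0,0,0,0,0,0,0,0,0,0,0]}'
python3 - <<'E'
from h import *
f,d,K,T=cam('wrist');np.savez('w2.npz',f=f,d=d,K=K,T=T);cv2.imwrite('pics/w2.png',f)
E
```

```text
clock: 4.95
tcp_pos: [459.6, -134.7, 130.3]
eef_rot: [-3.116, 0.398, 0.003]
contact_force: [0.1, 1.2, -2.8]
finger_gap: 9.2
```

View pics/w2.png

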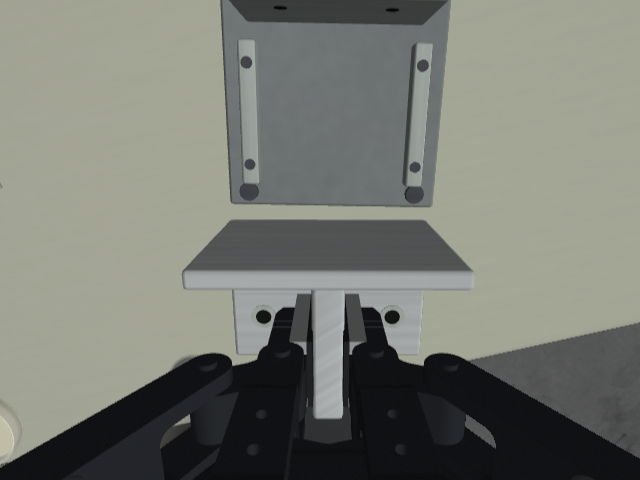

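The bracket sits level in the fingers. Its upright's top edge runs from (184,271) to (471,270). The jig is ahead, with rail inner edges near (256..259, 40..183) and (417..407, 43..185), and the front edge of the bed from (231,203) to (432,207). The plate's foot line is at v≈23.

Run:
```python
from h import *
D=np.load('w2.npz');K,T,d=D['K'],D['T'],D['d']
yw=lambda v:np.degrees(np.arctan2(-v[0],v[1])).round(2)
res={}
for n,l in dict(front=[(231,203.5,12),(432,207,12)],railnear=[(259,183,24),(407,186,24)],railfar=[(255,40,24),(416,43,24)],platefoot=[(230,22,14),(445,25,14)],upout=[(184,271,169),(471,270,169)],upin=[(184,289,169),(472,289,169)],foot=[(237,354,115),(421,354,115)],ribnear=[(314,418,162),(342,418,162)]).items():
    P=[ray(K,T,*q)[:2] for q in l];v=P[0]-P[1];m=(P[0]+P[1])/2;res[n]=m;print(n,'mid',m.round(1),'len',np.linalg.norm(v).round(1),'yaw',yw(v))
dv=res['railfar']-res['railnear'];print('rail axis yaw',np.degrees(np.arctan2(dv[1],dv[0])),np.linalg.norm(dv))
W=cloud(d,K,T);print('bed z',np.nanmedian(W[80:160,290:380,2]),'upright top z',np.nanmedian(W[276:284,200:460,2]))
s=read_state();m=R.from_rotvec(s['eef_rot']).as_matrix();print('tool yaw',np.degrees(np.arctan2(m[1,0],m[0,0])),s['tcp_pos'])
```

```text
front mid [ 476.3 -141.2] len 129.0 yaw -15.61
railnear mid [ 490.9 -145.8] len 89.3 yaw -15.76
railfar mid [ 566.9 -166.7] len 88.4 yaw -15.59
platefoot mid [ 577.  -170.6] len 121.4 yaw -15.34
upout mid [ 491.7 -142.6] len 77.1 yaw -14.37
upin mid [ 486.4 -141.4] len 78.5 yaw -14.59
foot mid [ 434.1 -128.2] len 79.9 yaw -14.58
ribnear mid [ 440.  -129.3] len 9.0 yaw -14.57
rail axis yaw -15.381790866193349 78.79796775556323
bed z 12.52944536303707 upright top z 169.0635936499849
tool yaw -14.500779654971769 [ 459.81093673 -134.33254225  130.63327125]
```

```bash
python3 -m jog '{"angular":[[0,0,-0.01],[0,0,-0.0175],[0,0,-0.0175],[0,0,-0.0175],[0,0,-0.0175],[0,0,-0.0175],[0,0,-0.0175],[0,0,-0.0175],[0,0,-0.0175],[0,0,-0.0175],[0,0,-0.0175]],"offset":[[0.015,-0.005,0],[0.035,-0.011,0],[0.055,-0.017,0],[0.064,-0.020,0],[0.064,-0.020,-0.015],[0.064,-0.020,-0.035],[0.064,-0.020,-0.055],[0.064,-0.020,-0.07],[0.064,-0.020,-0.075],[0.064,-0.020,-0.075],[0.064,-0.020,-0.075]],"jaw":[0,0,0,0,0,0,0,0,0,0,0]}'
python3 - <<'E'
from h import *
s=read_state();f,d,K,T=cam('wrist');np.savez('w3.npz',f=f,d=d,K=K,T=T);cv2.imwrite('pics/w3.png',f)
m=R.from_rotvec(s['eef_rot']).as_matrix();print('tool yaw',np.degrees(np.arctan2(m[1,0],m[0,0])),s['tcp_pos'],s['contact_force'])
E
```

```text
clock: 5.92
tcp_pos: [524.5, -154.6, 56.8]
eef_rot: [3.113, -0.423, 0.001]
contact_force: [0.2, 0.6, -2.0]
finger_gap: 8.9
tool yaw -15.469614863014664 [ 524.46131413 -154.56012613   56.83336094] [ 0.16145001  0.55135849 -2.01487188]
```

View pics/w3.png

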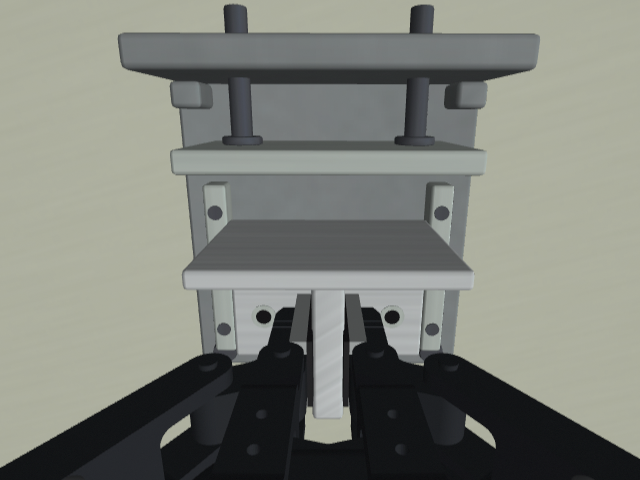

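The bracket is above the bed between the rails, with its upright at v≈271. The plate's front top edge runs (173,173)–(485,174). The rail inner edges are at u≈228/430, which looks symmetric.

Run:
```python
from h import *
D=np.load('w3.npz');K,T,d=D['K'],D['T'],D['d'];W=cloud(d,K,T)
print('top z',np.nanmedian(W[276:284,200:460,2]),'plate top z',np.nanmedian(W[155:168,200:460,2]))
yaw=np.radians(-15.5);A=np.array([[np.cos(yaw),np.sin(yaw)],[-np.sin(yaw),np.cos(yaw)]]);O=np.array([548.4,-161.4])
for n,l in dict(plate=[(173,173.5,68),(485,174,68)],rails=[(227.5,188,24),(429.5,188,24)],upout=[(184,271,95),(471,270.5,95)],foot=[(237,354,41),(421,354,41)]).items():
    P=[ray(K,T,*q)[:2] for q in l];v=P[0]-P[1];m=(P[0]+P[1])/2;print(n,(A@(m-O)).round(1),'len',np.linalg.norm(v).round(1),'yaw',np.degrees(np.arctan2(-v[0],v[1])).round(2))
```

```text
top z 95.53190491417605 plate top z 68.56556480060038
plate [30.3  0.1] len 98.9 yaw -15.61
rails [18.4  0.2] len 86.2 yaw -15.52
upout [7.7 0.6] len 77.5 yaw -15.41
foot [-51.5  -0. ] len 80.1 yaw -15.51
```

```bash
python3 -m jog '{"angular":[[0,0,0],[0,0,0],[0,0,0],[0,0,0],[0,0,0],[0,0,0]],"offset":[[0,0,-0.01],[0,0,-0.018],[0,0,-0.021],[0,0,-0.022],[0,0,-0.022],[0,0,-0.022]],"jaw":[0,0,0,0,0,0]}'
```

```text
clock: 6.47
tcp_pos: [524.1, -155.0, 34.1]
eef_rot: [-3.113, 0.424, 0.0]
contact_force: [-0.1, 0.1, -1.8]
finger_gap: 9.1
```

```bash
python3 -m jog '{"angular":[[0,0,0],[0,0,0],[0,0,0]],"offset":[[0,0,-0.001],[0,0,-0.001],[0,0,-0.001]],"jaw":[0,0,0]}'; python3 -c "
from h import *
f,d,K,T=cam('wrist');W=cloud(d,K,T);print('top z',np.nanmedian(W[276:284,200:460,2]))"
```

```text
clock: 6.72
tcp_pos: [524.2, -155.1, 33.8]
eef_rot: [3.113, -0.424, 0.0]
contact_force: [-4.3, 2.1, 7.1]
finger_gap: 9.4
top z 72.55628596992568
```

```bash
python3 -m jog '{"angular":[[0,0,0],[0,0,0],[0,0,0],[0,0,0],[0,0,0],[0,0,0],[0,0,0]],"offset":[[0,0,0],[0.0029,-0.0008,0],[0.0077,-0.0021,0],[0.0125,-0.0035,0],[0.0164,-0.0045,0],[0.0183,-0.0051,0],[0.0183,-0.0051,0]],"jaw":[0,0,0,0,0,0,0]}'
python3 -m jog '{"angular":[[0,0,0],[0,0,0],[0,0,0],[0,0,0],[0,0,0],[0,0,0],[0,0,0]],"offset":[[0.0019,-0.0005,0],[0.0039,-0.0011,0],[0.0058,-0.0016,0],[0.0077,-0.0021,0],[0.0087,-0.0024,0],[0.0087,-0.0024,0],[0.0087,-0.0024,0]],"jaw":[0,0,0,0,0,0,0]}'
cat > m.py <<'E'
from h import *
import sys
s=read_state();f,d,K,T=cam('wrist');W=cloud(d,K,T);cv2.imwrite(sys.argv[1],f)
m=R.from_rotvec(s['eef_rot']).as_matrix();a=np.array([.9636,-.267])
A=np.array([a,[.267,.9636]]);J=(W[...,:2]-[548.4,-161.4])@A.T
print('F along/side/z',(A@s['contact_force'][:2]).round(1),s['contact_force'][2].round(1),'tcp jig',(A@(s['tcp_pos'][:2]-[548.4,-161.4])).round(1),s['tcp_pos'][2].round(1))
for n,zl,zh in(('upright top',70,75.5),('plate top',65,69.8)):
    k=(W[...,2]>zl)&(W[...,2]<zh)&(np.abs(J[...,1])<38)&(J[...,0]<55)&(J[...,0]>-5); print(n,k.sum(),'x pct',np.percentile(J[k][:,0],[3,50,97]).round(1))
E
python3 m.py pics/w4.png
```

```text
clock: 7.35
tcp_pos: [542.6, -160.2, 33.8]
eef_rot: [3.113, -0.424, 0.0]
contact_force: [-3.9, 0.7, 6.7]
finger_gap: 9.1
clock: 7.93
tcp_pos: [550.3, -162.4, 33.8]
eef_rot: [-3.113, 0.424, 0.003]
contact_force: [-13.6, 4.0, 13.1]
finger_gap: 9.3
F along/side/z [-14.2   0.2] 13.1 tcp jig [ 2.1 -0.4] 33.8
upright top 7335 x pct [ 0.9 32.2 35.2]
plate top 11650 x pct [ 0.1 37.9 43.1]
```

View pics/w4.png

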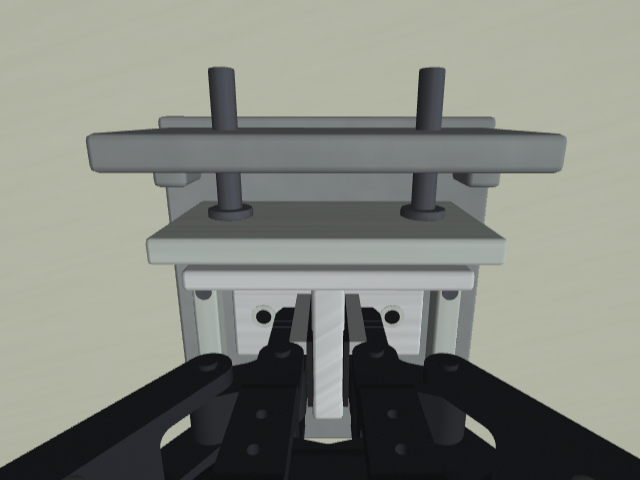

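The bracket touches the plate. The plate's front top edge is at v≈263 (148..503) and the upright's top is at v≈269–289, parallel to it. I measure the travel by ray.

```bash
cat > p.py <<'E'
from h import *
f,d,K,T=cam('wrist');A=np.array([[.9636,-.267],[.267,.9636]]);O=[548.4,-161.4]
g=f[:,:,1].astype(int);
for u in(200,260,380,450): print(u,g[225:300:1,u].tolist() if u==260 else '')
for v in range(254,274,2): print(v,'plate x',(A@(ray(K,T,326,v,68)[:2]-O)).round(1)[0],'upr x',(A@(ray(K,T,326,v,72)[:2]-O)).round(1)[0])
E
python3 p.py
python3 - <<'E'
import numpy as np
from h import *
f,d,K,T=cam('wrist');W=cloud(d,K,T);J=(W[...,:2]-[548.4,-161.4])@np.array([[.9636,-.267],[.267,.9636]]).T
u=260
for v in range(228,294,4): print(v,J[v,u].round(1),W[v,u,2].round(1))
E
```

```text
200 
260 [86, 85, 87, 88, 88, 85, 85, 87, 89, 88, 88, 87, 92, 111, 138, 153, 159, 163, 166, 168, 169, 168, 168, 167, 168, 167, 168, 169, 170, 170, 170, 171, 171, 171, 172, 172, 169, 160, 147, 124, 101, 95, 97, 96, 96, 112, 139, 160, 170, 174, 178, 182, 185, 185, 185, 185, 185, 185, 186, 186, 185, 186, 181, 168, 152, 166, 180, 177, 173, 174, 178, 182, 182, 180, 179]
380 
450 
254 plate x 38.3 upr x 39.7
256 plate x 37.7 upr x 39.1
258 plate x 37.1 upr x 38.5
260 plate x 36.5 upr x 38.0
262 plate x 36.0 upr x 37.4
264 plate x 35.4 upr x 36.8
266 plate x 34.8 upr x 36.2
268 plate x 34.2 upr x 35.7
270 plate x 33.6 upr x 35.1
272 plate x 33.0 upr x 34.5
228 [43.1 20. ] 58.0
232 [43.  19.3] 62.2
236 [43.  18.7] 66.2
240 [42.3 18.5] 67.9
244 [41.4 18.4] 68.5
248 [40.3 18.4] 68.8
252 [39.3 18.4] 69.0
256 [38.2 18.4] 69.3
260 [36.7 18.7] 68.3
264 [34.9 19. ] 66.6
268 [35.1 18.4] 70.3
272 [34.7 18.1] 72.3
276 [33.5 18.2] 72.3
280 [32.4 18.2] 72.5
284 [31.7 18.1] 73.4
288 [29.7 18.5] 71.7
292 [ 4.5 28.2] 17.3
```

```bash
python3 -m jog '{"angular":[[0,0,0],[0,0,0],[0,0,0],[0,0,0]],"offset":[[0.001,-0.0003,0],[0.002,-0.0006,0],[0.002,-0.0006,0],[0.002,-0.0006,0]],"jaw":[0,0,0,0]}'
cat > q.py <<'E'
from h import *
A=np.array([[.9636,-.267],[.267,.9636]]);O=[548.4,-161.4]
def edges(f,K,T,tag):
    u=np.r_[262:300,350:385]; g=f[:,u,1].astype(float).mean(1); dg=np.gradient(cv2.GaussianBlur(g[:,None],(1,5),0)[:,0])
    pk=[v for v in range(20,300) if abs(dg[v])>4 and abs(dg[v])==abs(dg[max(0,v-3):v+4]).max()]
    print(tag,[(v,round(dg[v]),*[round((A@(ray(K,T,322,v,z)[:2]-O))[0],1) for z in(68,70,72)]) for v in pk])
D=np.load('w3.npz');edges(D['f'],D['K'],D['T'],'rest')
s=read_state();f,d,K,T=cam('wrist');edges(f,K,T,'now');print((A@s['contact_force'][:2]).round(1),s['contact_force'][2])
E
python3 q.py
```

```text
clock: 8.42
tcp_pos: [552.0, -162.9, 33.8]
eef_rot: [-3.112, 0.424, 0.005]
contact_force: [-16.7, 4.5, 14.4]
finger_gap: 9.2
rest [(32, -21, np.float64(71.1), np.float64(70.7), np.float64(70.4)), (68, -12, np.float64(61.4), np.float64(61.2), np.float64(61.0)), (84, 23, np.float64(57.0), np.float64(56.9), np.float64(56.7)), (140, -11, np.float64(40.7), np.float64(40.8), np.float64(40.9)), (150, 20, np.float64(37.7), np.float64(37.8), np.float64(38.0)), (173, -13, np.float64(30.5), np.float64(30.8), np.float64(31.0)), (219, -10, np.float64(15.5), np.float64(16.0), np.float64(16.5)), (271, 17, np.float64(-2.6), np.float64(-1.8), np.float64(-1.1)), (287, -7, np.float64(-8.5), np.float64(-7.6), np.float64(-6.8))]
now [(120, -24, np.float64(75.7), np.float64(75.8), np.float64(75.8)), (132, -20, np.float64(72.8), np.float64(72.9), np.float64(73.0)), (142, 13, np.float64(70.3), np.float64(70.5), np.float64(70.6)), (180, 13, np.float64(60.6), np.float64(60.9), np.float64(61.2)), (201, -12, np.float64(55.0), np.float64(55.4), np.float64(55.8)), (239, 18, np.float64(44.5), np.float64(45.0), np.float64(45.6)), (264, -18, np.float64(37.2), np.float64(37.9), np.float64(38.6)), (271, 19, np.float64(35.1), np.float64(35.9), np.float64(36.6)), (288, -7, np.float64(29.9), np.float64(30.8), np.float64(31.7)), (293, -4, np.float64(28.4), np.float64(29.3), np.float64(30.2))]
[-17.3  -0.2] 14.385793436265994
```

```bash
python3 -m jog '{"angular":[[0,0,0],[0,0,0],[0,0,0],[0,0,0],[0,0,0],[0,0,0],[0,0,0],[0,0,0]],"offset":[[0.001,-0.0003,0],[0.002,-0.0006,0],[0.0022,-0.0006,0],[0.0022,-0.0006,0],[0.0022,-0.0006,0],[0.0022,-0.0006,0],[0.0022,-0.0006,0],[0.0022,-0.0006,0]],"jaw":[0,0,0,0,0,0,0,0]}'; python3 q.py | tail -2
```

```text
clock: 9.13
tcp_pos: [553.8, -163.3, 33.8]
eef_rot: [-3.112, 0.424, 0.006]
contact_force: [-20.2, 4.8, 16.8]
finger_gap: 8.8
now [(125, -25, np.float64(76.4), np.float64(76.5), np.float64(76.5)), (137, -20, np.float64(73.5), np.float64(73.6), np.float64(73.7)), (150, 12, np.float64(70.2), np.float64(70.4), np.float64(70.6)), (187, 12, np.float64(60.7), np.float64(61.0), np.float64(61.3)), (201, -11, np.float64(56.9), np.float64(57.3), np.float64(57.7)), (239, 18, np.float64(46.4), np.float64(47.0), np.float64(47.6)), (264, -18, np.float64(39.1), np.float64(39.8), np.float64(40.6)), (271, 19, np.float64(37.0), np.float64(37.8), np.float64(38.6)), (288, -7, np.float64(31.9), np.float64(32.7), np.float64(33.6))]
[-20.8  -0.7] 16.77799625176331
```

```bash
Z='x'; python3 -m jog '{"angular":[[0,0,0],[0,0,0],[0,0,0],[0,0,0],[0,0,0],[0,0,0],[0,0,0],[0,0,0],[0,0,0],[0,0,0],[0,0,0],[0,0,0],[0,0,0],[0,0,0],[0,0,0]],"offset":[[0,0,0],[0,0,0],[0,0,0],[0,0,0],[0,0,0],[0,0,0],[0,0,0],[0,0,0],[0,0,0],[0,0,0],[0,0,0],[0,0,0],[0,0,0],[0,0,0],[0,0,0]],"jaw":[0,0,0,0,0,0,0,0,0,0,0,0,0,0,0]}'; python3 -m jog '{"angular":[[0,0,0],[0,0,0],[0,0,0],[0,0,0],[0,0,0],[0,0,0],[0,0,0],[0,0,0],[0,0,0],[0,0,0],[0,0,0],[0,0,0],[0,0,0],[0,0,0],[0,0,0]],"offset":[[0,0,0],[0,0,0],[0,0,0],[0,0,0],[0,0,0],[0,0,0],[0,0,0],[0,0,0],[0,0,0],[0,0,0],[0,0,0],[0,0,0],[0,0,0],[0,0,0],[0,0,0]],"jaw":[0,0,0,0,0,0,0,0,0,0,0,0,0,0,0]}'; python3 q.py | tail -2; python3 m.py pics/w5.png
```

```text
clock: 10.43
tcp_pos: [553.9, -163.4, 33.8]
eef_rot: [-3.112, 0.424, 0.006]
contact_force: [-19.5, 5.6, 17.1]
finger_gap: 9.1
clock: 11.68
tcp_pos: [553.9, -163.3, 33.8]
eef_rot: [-3.112, 0.424, 0.006]
contact_force: [-19.1, 5.1, 17.4]
finger_gap: 9.5
now [(125, -25, np.float64(76.5), np.float64(76.5), np.float64(76.6)), (137, -20, np.float64(73.5), np.float64(73.6), np.float64(73.7)), (150, 12, np.float64(70.3), np.float64(70.4), np.float64(70.6)), (187, 12, np.float64(60.7), np.float64(61.0), np.float64(61.4)), (201, -11, np.float64(57.0), np.float64(57.4), np.float64(57.8)), (239, 18, np.float64(46.4), np.float64(47.0), np.float64(47.6)), (264, -18, np.float64(39.1), np.float64(39.9), np.float64(40.6)), (271, 19, np.float64(37.0), np.float64(37.8), np.float64(38.6)), (288, -7, np.float64(31.9), np.float64(32.8), np.float64(33.6))]
[-19.8  -0.2] 17.3540366353498
F along/side/z [-19.2   0.2] 16.6 tcp jig [ 5.8 -0.5] 33.8
upright top 7445 x pct [ 1.7 35.9 38.9]
plate top 11920 x pct [ 0.2 41.4 46.7]
```

View pics/w5.png

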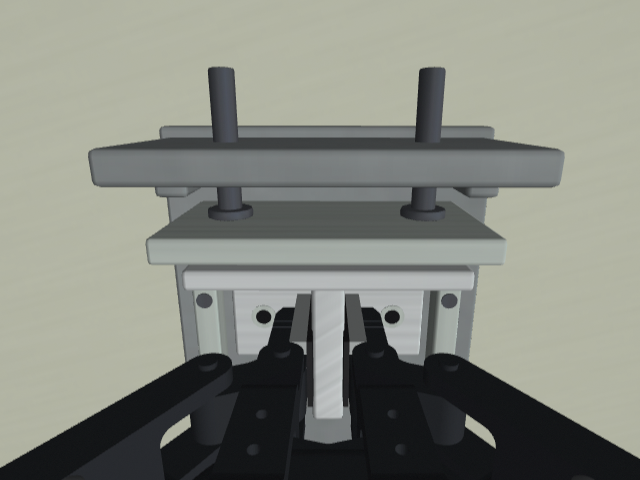

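The picture shows the bracket square against the plate (edges parallel at v≈263 and 270) and centred between the rails. The gap to the wall is smaller than at rest. The pose held steady for over 2.5 s, so I hand in.

```bash
python3 -c "
from bench import *
print(hand_in())"
```

```text
the job is handed in; nothing more can be done
None
```

I gripped the wide bracket by its rib and set it on the bed about 22 mm clear of the plate. I then slid it forward and pressed it square against the plate. I handed in with the arm still gripping and pressing, at about 12 s on the clock. No verdict was reported.

- **Plate travel:** the camera put it at about 8.6–8.9 mm, steady over roughly 2.5 s of holding. By the 1000 N/m spring that means about 9 N on the plate.
- **Fit:** before lowering, the bracket was about 0.5 mm off the middle of the rails and within about 0.2° of square. In the last picture it is still centred and parallel to the plate. Depth readings of its upright put it flat on the bed.
- **Disagreement:** the wrist read about 19 N along the push and 17 N downward, well above the 9 N the travel implies. I put the difference down to bed friction under the downward load, but did not check this separately.
- **Other objects:** I kept clear of the narrow bracket, beaker, dish and cap throughout, but took no final overview picture to confirm they had not moved.

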